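# Slide the ingot crate into its bay

## Task

Push the heavy ingot crate along the bench into the steel parking bay until it stands flat against the bay's back fence. Push it low, on the wooden plinth at its base, so that it slides upright: do not tip it, do not lift it and do not take hold of it or its bars. Leave the casting ring, the jar and the pestle where they stand.

Things in the scene. Friction and masses are not known exactly. Their poses are not given: they have to be found in the camera images.
- crate: Tall loose crate, top-heavy, 1.1-2.1 kg. Sizes in mm: solid wooden plinth 105 (x) x 160 (y) x 40 high; on it, centred, a plywood box 75 x 156, up to 150 high, with four fixed aluminium bars whose tops are 188 up. Origin: centre of the plinth's underside. x axis: towards the bay's fence, y along the long side. Starts 160-240 short of home, up to 30 aside and 0.22 rad askew to the bay.
- crate_push (a point): Middle of the plinth's flat broad face that looks away from the bay (to the robot's left), 160 mm wide, 40 high; this point is 20 above the bench. The plinth stands 15 proud of the box above it. Axes as the crate's. Pushed here the crate slides at about 5 to 16 N; pushed higher than about 70 mm above the bench it may tip over its back edge.
- bay: Dark steel bay fixed on the bench, open to the robot's left, no floor plate; mm. Origin: on the bench where the crate's origin lies when fully home; x points in, to the back fence (35 high, front face at x = 52.5). Side rails 25 high, inner faces at y = +/-95 (15 free each side of the crate), from x = -37.5 to 52.5, then lead-ins flaring outwards to x = -77, y = +/-120.
- casting_ring: Bystander: aluminium ring 72 mm across, 32 high, standing on the bench beyond the bay as seen from the robot. Origin: centre of its underside.
- jar: Bystander: clear lidded jar 52 mm across, 60 high, standing behind the bay's fence (to the robot's right). Origin: centre of its underside.
- pestle: Bystander: small wooden pestle 44 mm across at the foot, 95 high, standing upright beyond the crate as seen from the robot. Origin: centre of its underside.
There are look-alikes about, which are no part of the job. There is more than one size of the crate; the one meant has the size given above.

How it is judged (in metres and radians):
At the end, for the whole second after the job is handed in: The crate stands upright (within 0.03 rad) and at rest on the bench inside the bay, its centre within 10 mm of fully home towards the fence, between the side rails (within 25 mm of the middle) and square to the bay within 0.07 rad; the ring, jar and pestle are within 20 mm of where they stood (x of crate in the frame of bay between -0.01 and 0.006 m and y of crate in the frame of bay between -0.025 and 0.025 m and angle between the x axis of crate and the x axis of bay, either way round below 0.07 rad and angle between crate's own z axis and vertical below 0.03 rad and height (world z) of crate below 0.005 m and linear speed of crate below 0.01 m/s and distance of each of casting_ring, jar, pestle from where it was at the start of the episode below 0.02 m); the robot touches nothing.
It fails at once if the crate is tipped by more than 0.15 rad (angle between crate's own z axis and vertical above 0.15 rad).
It fails at once if the crate is lifted or carried (its base more than 15 mm off the bench) (height (world z) of crate above 0.015 m).
It fails at once if the crate is pushed or held high: fingers press on it with more than 1 N while the grasp point is more than 75 mm above the bench (contact force between the fingers and crate above 1 N and height (world z) of the grasp point above 0.075 m).
It fails at once if a bystander is moved by more than 30 mm or knocked over (distance of any of casting_ring, jar, pestle from where it was at the start of the episode above 0.03 m or angle between any of casting_ring, jar, pestle's own z axis and vertical above 0.5 rad).
It also fails if it takes over 42 s, if anything falls off the work surface, if the arm or the gripper's body presses on something with over 40 N, if the wrist force passes 120 N, or if a joint passes its speed limit or range.

## Robot

A 6-joint arm with a two-finger parallel gripper is mounted at the origin on the work surface. World frame = base frame: x ahead of the robot, y to its left, z up, the work surface at z = 0. Lengths are in m, angles in degrees, forces in N, time in s.
With the tool pointing down it reaches from about 0.4 to 0.825 m from the base axis. Payload 7 kg.
Tool frame: the origin (TCP) lies midway between the tips of the shut fingers; the grasp point (between the pads) lies 19 mm behind it; z points along the fingers, y is the direction in which the jaws open and shut (so a half turn about z gives the same grasp; the last joint's range is limited). The gripper opens to 88 mm and grips with 3 to 60 N. Pads are 19 mm wide; open, the fingers measure 130 mm over their backs; the gripper's body (78 mm by 193 mm) begins 47 mm behind the grasp point.
Start: joints at [81.71, 20.546, 0.682, 0, -70.136, -16.507], TCP at [0.283, 0.613, 0.227] pointing down, gripper open.
Joint ranges: [-176.03, 176.03], [-82.01, 121.73], [-58.28, 71.71], [-173.87, 95.51], [-174.79, -0.11], [-173.66, 173.66]. Speed limits (degrees/s): [136.94, 136.94, 172.46, 180, 180, 180].

## Interface

Orientations are given as [roll, pitch, yaw] about the fixed x, y, z axes, in that order (R = Rz(yaw) Ry(pitch) Rx(roll)).
In Python, from station import state, read_camera, finish_job gives the robot as it stands. The module is installed in compiled form; this text tells all that it offers.
- The arm moves only by the tool step_arm, never from a script. Its argument "series" is a list of rows, each an object of numbers: "tx", "ty", "tz": the shift along the world's x, y, z in units of 25 mm (1.0 is 25 mm); "roll": the turn about the world's z in units of 5 degrees (1.0 is 5 degrees). A call has 1 to 10 rows; each row is the pose to reach, as a shift and turn from the pose commanded when the call began; what a row does not reach only later rows make up. A row lasts 1/12 s, in which the tool goes at most 41.7 mm and 7.16 degrees, less where a joint would pass 70% of its speed; a pose out of reach is approached as far as the arm can. A call with a gripper value outside its range is refused whole. "hand" is the opening, from -1 (shut) to 1 (fully open), set as the call begins (left out, the last holds). The fingers move at their own pace and stop on an object; "newtons" is the grip in N (left out, the last holds). Time passes only in rows, so rows that repeat a pose let the fingers close. It gives the time, the measured TCP pose, the force and the opening at its end, in the units of the state.
- state(): the state, without advancing time (a new reading comes with each control period).
- read_camera(name): name is "side" or "top"; returns a dict with "image" (400x640x3 uint8, red, green, blue), "range_z" (400x640 float32, m along the optical axis (not along the pixel's ray), 0 where there is no reading), "fx", "fy", "cx", "cy" (pixels), "origin" and "orientation" of the camera in the world. Camera axes: x right, y down, z forward; pixel columns grow to the right and rows downward; lengths in m; the calibration is good to about 2 mm. A picture is of the moment at which its call begins.
- finish_job(): hands the job in, once; it reports no verdict.
The state is a dict: "t": time; "joint_positions": joint angles; "qd": joint speeds; "joint_torque": joint torques, N m; "tool_pos": TCP position; "orientation": TCP orientation; "ft_force": force on the tool from outside, world axes, zero at the start; "ft_torque": the same for the moment, N m; "finger_gap": finger opening in m.
Only numpy, scipy, OpenCV 4.12 (cv2) and the standard library are available. Lean on these libraries where they do the work, as an engineer would, in place of code of your own. Each camera call takes 0.05 s, during which the arm holds its last target.

## Working session

There is one attempt and no reset: what is moved stays moved. The work goes in short steps, Python scripts to look and compute and a tool call to move; the robot and the scene stay as the last step left them, time stands still between calls to the robot, and variables do not carry over. Pictures are saved under pics/ and viewed, and the job is handed in when it is done.

Besides the shell and the picture viewer there is one more tool, called as name(argument=value, ...) on one line, values as JSON. step_arm: Moves the arm, as the interface text tells. Its arguments: {"type":"object","properties":{"series":{"type":"array","items":{"type":"object","properties":{"tx":{"type":"number"},"ty":{"type":"number"},"tz":{"type":"number"},"roll":{"type":"number"}}}},"hand":{"type":"number"},"newtons":{"type":"number"}},"required":["series"]}

```bash
mkdir -p pics; cat > h.py <<'E'
import numpy as np, cv2
from station import state, read_camera, finish_job
from scipy.spatial.transform import Rotation as R
def rot(c):
    o=np.array(c["orientation"],float)
    return R.from_euler('xyz',o,degrees=True).as_matrix() if o.shape==(3,) else o
def cloud(c):
    z=c["range_z"]; v,u=np.mgrid[:z.shape[0],:z.shape[1]]
    P=np.stack([(u-c["cx"])/c["fx"]*z,(v-c["cy"])/c["fy"]*z,z],-1)
    W=P@rot(c).T+np.array(c["origin"]); W[z==0]=np.nan
    return W
E
python3 - <<'E'
from h import *
import pickle
for n in("side","top"):
    c=read_camera(n); print(n,c["origin"],c["orientation"],c["fx"],c["cx"],c["cy"])
    cv2.imwrite(f"pics/{n}0.png",c["image"][...,::-1]); pickle.dump(c,open(n+".pkl","wb"))
s=state(); print(s)
E
```

```text
side [ 0.41176858 -0.97903277  0.65969657] [-1.21316415e+02  1.01279093e-01 -3.52692623e+00] 430.85529303714287 323.773885143905 199.9951622175847
top [ 0.26989804 -0.01138252  0.99108205] [-165.93327099    0.37342448  -88.47153214] 390.46529925022014 321.7191209750543 198.4361197850947
{'t': 0.1, 'joint_positions': array([ 8.17094130e+01,  2.05888106e+01,  6.37297313e-01, -1.55741032e-02,
       -7.01366556e+01, -1.65083171e+01]), 'qd': array([-0.01135184, -0.08735419,  0.0268031 ,  0.11056744,  0.05050925,
       -0.15827082]), 'joint_torque': array([-1.27370287e-03, -5.84164989e+01,  2.93750650e+01,  7.01550588e+00,
        1.02000585e-02, -4.57844885e-05]), 'tool_pos': array([0.28295487, 0.61233285, 0.22569338]), 'orientation': array([ 1.79911305e+02, -1.10178501e-02, -2.48041986e+01]), 'ft_force': array([-0.90325011, -0.05021502,  0.55601763]), 'ft_torque': array([-0.02145623,  0.01418588, -0.02181281]), 'finger_gap': 0.08750137872881412}
```

View pics/side0.png

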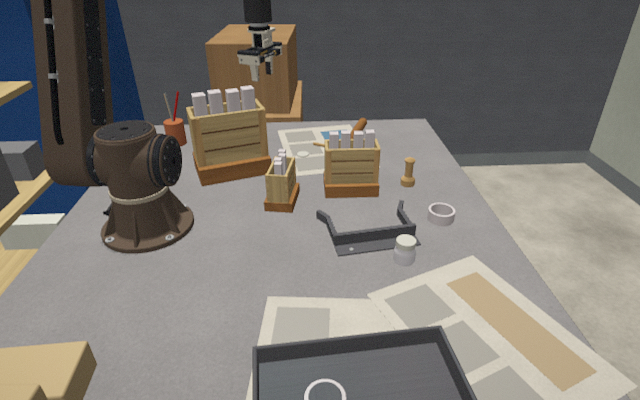

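View pics/top0.png

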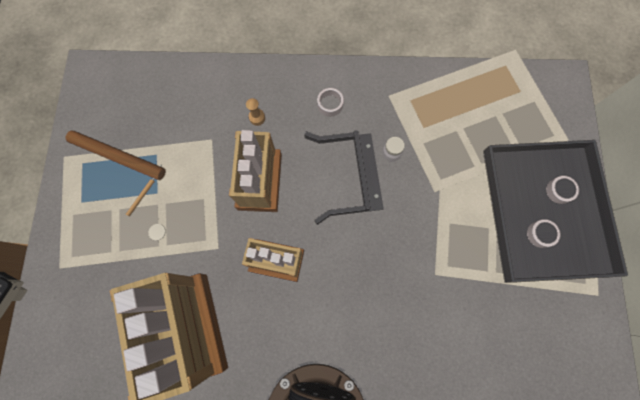

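Side view: the bay is at (370,230), with three crates at (230,140), (282,182) and (351,165). In the top view these are at (165,335), (272,258) and (255,170). Next I'll measure them to tell which is which.

```bash
python3 - <<'E'
from h import *
import pickle
S=pickle.load(open("side.pkl","rb"));T=pickle.load(open("top.pkl","rb"))
WS,WT=cloud(S),cloud(T)
def rect(pts):
    p=(pts[:,:2]*1000).astype(np.float32)
    (c,s,a)=cv2.minAreaRect(p); return np.round(c,1),np.round(s,1),round(a,2),len(p)
def comps(W,u0,u1,v0,v1,z0,z1):
    w=W[v0:v1,u0:u1]; m=(w[...,2]>z0)&(w[...,2]<z1)
    n,l,st,ce=cv2.connectedComponentsWithStats(m.astype(np.uint8))
    for i in range(1,n):
        if st[i,4]>25:
            q=w[l==i]; print(' ',st[i]+[u0,v0,0,0,0],rect(q),"z",np.round(np.nanpercentile(q[:,2],[2,50,98]),3))
for nm,W,b in(("big top",WT,(100,230,265,400)),("small",WT,(235,310,232,285)),("med",WT,(225,285,120,215)),("pestle",WT,(240,270,92,128)),("ring",WT,(312,350,82,116)),("jar",WT,(380,410,130,162)),("bay",WT,(300,390,120,225))):
    print(nm); comps(W,*b,0.012,0.3)
    if nm[:3] in("med","big","sma"): print(" tops"); comps(W,*b,0.165,0.32); print(" plinth"); comps(W,*b,0.03,0.046)
print("side med"); comps(WS,310,395,120,205,0.006,0.046)
print("side bay"); comps(WS,310,425,195,255,0.01,0.04)
cv2.imwrite("pics/crop.png",cv2.resize(np.hstack([S["image"][110:260,250:430],T["image"][90:240,220:400]])[...,::-1],None,fx=2.2,fy=2.2,interpolation=cv2.INTER_CUBIC))
E
```

```text
big top
  [  110   273   117   127 11312] (array([187.6, 309.2]), array([228.3, 133.2]), 18.95, 11312) z [0.033 0.2   0.271]
 tops
  [ 110  273   90  127 7320] (array([184.9, 318. ]), array([223.5, 116. ]), 18.61, 7320) z [0.168 0.215 0.271]
 plinth
  [202 274  23  97 195] (array([208.1, 247.3]), array([224.7,   2.3]), 18.57, 195) z [0.03  0.038 0.046]
small
  [ 242  238   62   44 1890] (array([353.4, 110.5]), array([123.2,  80.9]), 79.59, 1890) z [0.028 0.104 0.147]
 tops
 plinth
  [267 248  17   8  49] (array([374.3, 111. ]), array([41.8,  8.8]), 73.21, 49) z [0.034 0.037 0.043]
  [251 259  43  13 176] (array([342.8, 116.5]), array([101.7,  14.8]), 79.61, 176) z [0.034 0.037 0.043]
  [248 267  25  10  87] (array([324.7, 144.9]), array([60.8, 11.4]), 79.31, 87) z [0.03  0.032 0.036]
  [273 272  11   7  35] (array([317.3, 102.8]), array([25.4, 10.9]), 77.91, 35) z [0.03  0.032 0.037]
  [284 274  14   8  42] (array([311.2,  71.7]), array([30.5, 10.9]), 77.8, 42) z [0.03  0.031 0.039]
med
  [250 120  14   4  46] (array([724.2, 184.2]), array([ 9.7, 35.2]), 5.09, 46) z [0.013 0.02  0.02
[... 825 characters left out ...]
ay([251.9, 143. ]), 8.48, 1038) z [0.014 0.026 0.037]
  [382 138   8  22 114] (array([ 644.4, -162.6]), array([43.6, 14.1]), 7.0, 114) z [0.015 0.04  0.062]
side med
  [350 120  17  19 133] (array([630.9, 573.5]), array([222.7,  33.7]), 68.16, 133) z [0.018 0.036 0.041]
  [313 142  11   4  32] (array([480.5, 485.5]), array([16.9, 45.2]), 63.48, 32) z [0.007 0.013 0.018]
  [323 171  56  26 790] (array([541.2, 128.1]), array([ 89.5, 187.9]), 60.34, 790) z [0.007 0.03  0.045]
side bay
  [ 316  200  100   44 1267] (array([583. , -40.9]), array([250.9, 145. ]), 7.77, 1267) z [0.011 0.026 0.038]
  [393 246  23   9  98] (array([ 648.4, -194. ]), array([28.7, 51.3]), 81.23, 98) z [0.021 0.035 0.04 ]
```

View pics/crop.png

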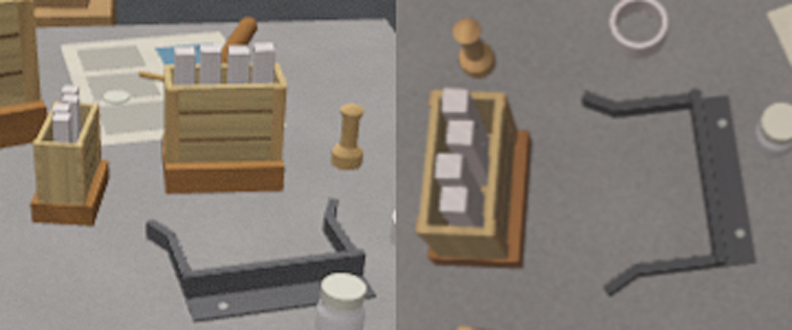

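The crate meant is the medium one, at top (255,170) and side (351,165). Its plinth measures 105 x 160 and its bar tops are at 188. The big one (228 long, tops 271) and the small one (123 long) don't fit. The crop confirms it: plinth in front of the bay mouth, with the pestle beyond it. Now the bay pose.

```bash
python3 - <<'E'
from h import *
import pickle
for n,b in(("side",(310,418,195,252)),("top",(300,384,120,225))):
    c=pickle.load(open(n+".pkl","rb")); W=cloud(c)[b[2]:b[3],b[0]:b[1]].reshape(-1,3)
    f=W[(W[:,2]>.0315)&(W[:,2]<.038)]
    f=f[(f[:,0]>.46)&(f[:,0]<.7)&(f[:,1]<-.06)&(f[:,1]>-.15)]
    (ctr,s,a)=cv2.minAreaRect((f[:,:2]*1000).astype(np.float32)); print(n,len(f),ctr,s,a)
    # bay frame: x in
    a=cv2.fitLine((f[:,:2]*1000).astype(np.float32),cv2.DIST_HUBER,0,.01,.01).ravel(); print(' line',a,np.degrees(np.arctan2(a[1],a[0])))
    t=a[:2]*np.sign(a[0]); nx=np.array([t[1],-t[0]]); print(' x-axis',nx,np.degrees(np.arctan2(nx[1],nx[0])))
    d=f[:,:2]*1000@nx; print(' along x',np.percentile(d,[1,5,50,95,99]))
    r=W[(W[:,2]>.012)&(W[:,2]<.0285)]*1000; x=r[:,:2]@nx-np.percentile(d,3); y=r[:,:2]@t
    k=(x<-8)&(x>-85); lo=y[k]; mid=np.median(f[:,:2]*1000@t)
    for xx in((-85,-8),):
        L=y[k&(y<mid)];H=y[k&(y>mid)]; print(' rails y',np.percentile(L,[5,50,95]),np.percentile(H,[5,50,95]), 'mid',mid)
    y0=(np.percentile(y[k&(y<mid)],95)+np.percentile(y[k&(y>mid)],5))/2
    o=nx*(np.percentile(d,3)-52.5)+t*y0; print(' origin',o)
    cr=np.array([558.8,167.1]); print(' crate in bay',(cr-o)@nx,(cr-o)@t)
E
```

```text
side 327 (592.610107421875, -102.38917541503906) (211.969970703125, 17.2051944732666) 8.627840995788574
 line [ 9.8904067e-01  1.4764348e-01  5.9156207e+02 -1.0498076e+02] 8.490387
 x-axis [ 0.14764348 -0.9890407 ] -81.509605
 along x [181.15802921 183.22060467 191.1863922  195.51974025 196.77941306]
 rails y [464.66986303 468.2014629  475.87487424] [666.17645782 668.87964167 677.21288304] mid 566.6351131746698
 origin [583.93191693 -44.07050228]
 crate in bay -212.56677923832524 6.321459108261136
top 357 (592.197998046875, -98.51693725585938) (212.3560791015625, 12.350329399108887) 8.621329307556152
 line [ 9.8886162e-01  1.4883788e-01  5.9011395e+02 -9.8772972e+01] 8.559586
 x-axis [ 0.14883788 -0.9888616 ] -81.440414
 along x [179.55037971 179.9343599  185.50446746 190.87931509 191.52617576]
 rails y [463.8282853  468.823501   475.27298456] [665.18212324 669.44533544 676.81399923] mid 568.8890737021819
 origin [582.82952967 -41.05264483]
 crate in bay -209.4106658969194 7.219118578495861
```

```bash
python3 - <<'E'
from h import *
import pickle
s=state(); p=np.array(s["tool_pos"]); Rt=R.from_euler('xyz',s["orientation"],degrees=True).as_matrix()
for n in("side","top"):
    c=pickle.load(open(n+".pkl","rb")); W=cloud(c); L=(W-p)@Rt*1000
    m=(np.abs(L[...,0])<130)&(np.abs(L[...,1])<130)&(L[...,2]<12)&(L[...,2]>-250)
    print(n,m.sum()); l=L[m]
    for a in range(-240,15,10):
        q=l[(l[:,2]>=a)&(l[:,2]<a+10)]
        if len(q)>3: print(a,len(q),'x',q[:,0].min().round(),q[:,0].max().round(),'y',q[:,1].min().round(),q[:,1].max().round())
c=pickle.load(open("side.pkl","rb"))
cv2.imwrite("pics/grip.png",cv2.resize(c["image"][0:100,200:330][...,::-1],None,fx=6,fy=6,interpolation=cv2.INTER_CUBIC))
E
```

```text
side 1907
-240 91 x -36.0 47.0 y -12.0 51.0
-230 86 x -32.0 47.0 y -9.0 49.0
-220 87 x -31.0 47.0 y -15.0 50.0
-210 91 x -39.0 49.0 y -19.0 50.0
-200 59 x -33.0 46.0 y -13.0 49.0
-190 56 x -21.0 32.0 y -8.0 34.0
-180 82 x -30.0 39.0 y -22.0 43.0
-170 70 x -40.0 42.0 y -46.0 41.0
-160 60 x -34.0 41.0 y -39.0 22.0
-150 61 x -25.0 25.0 y -47.0 18.0
-140 62 x -19.0 29.0 y -48.0 22.0
-130 59 x -22.0 28.0 y -45.0 22.0
-120 98 x -28.0 41.0 y -93.0 101.0
-110 209 x -37.0 42.0 y -96.0 104.0
-100 116 x -39.0 42.0 y -93.0 99.0
-90 139 x -42.0 43.0 y -87.0 95.0
-80 113 x -35.0 43.0 y -88.0 94.0
-70 36 x -29.0 41.0 y -89.0 95.0
-60 44 x -9.0 13.0 y -71.0 70.0
-50 43 x -11.0 15.0 y -69.0 72.0
-40 39 x -11.0 13.0 y -58.0 67.0
-30 40 x -13.0 14.0 y -58.0 66.0
-20 41 x -12.0 13.0 y -66.0 63.0
-10 32 x -9.0 13.0 y -60.0 64.0
top 692
-120 20 x 19.0 38.0 y 79.0 95.0
-110 160 x 4.0 39.0 y 71.0 97.0
-100 105 x -6.0 38.0 y 60.0 96.0
-90 74 x -13.0 38.0 y 51.0 93.0
-80 180 x -24.0 38.0 y 49.0 89.0
-70 45 x -28.0 37.0 y 80.0 89.0
-30 25 x -11.0 9.0 y 58.0 61.0
-20 50 x -12.0 10.0 y 51.0 60.0
-10 33 x -12.0 10.0 y 46.0 60.0
```

View pics/grip.png

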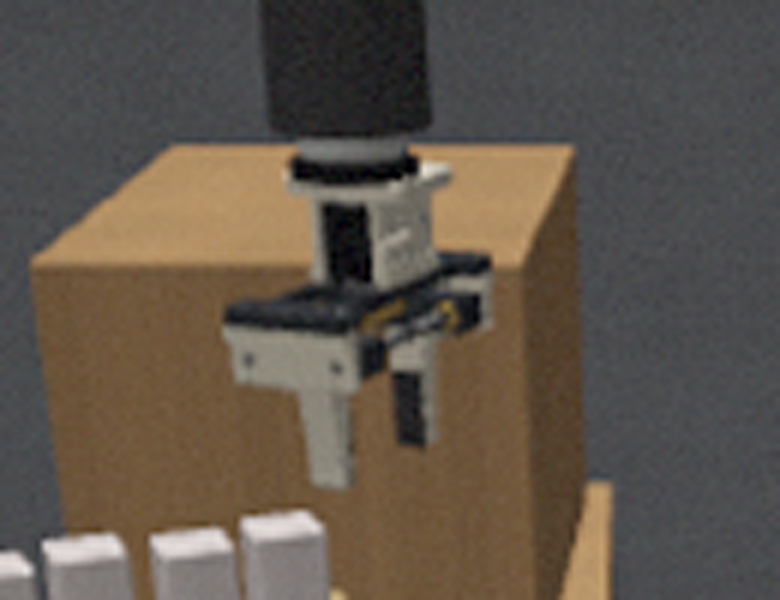

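The tool can only point straight down. The gripper's body starts 66 mm above the TCP and is ±39 mm deep, against fingers of about ±12 mm. Since the plinth stands only 15 mm proud, the body may reach the plywood box before the fingers reach the plinth, so I'll approach carefully and check. First I go in behind the crate, high and clear of the big crate.

step_arm(series=[{"tz": 1.6},{"tx": 1,"ty": -0.5,"tz": 3,"roll": -1.4},{"tx": 2.2,"ty": -1.2,"tz": 4,"roll": -2.8},{"tx": 3.5,"ty": -2,"tz": 4,"roll": -4.2},{"tx": 4.8,"ty": -3,"tz": 4,"roll": -5.6},{"tx": 6,"ty": -4,"tz": 4,"roll": -7},{"tx": 7,"ty": -5,"tz": 4,"roll": -8.4},{"tx": 8,"ty": -6.2,"tz": 4,"roll": -9.8},{"tx": 9,"ty": -7.5,"tz": 4,"roll": -11.2},{"tx": 9.8,"ty": -8.8,"tz": 4,"roll": -12.6}])

```text
invalid input at $.series[0]: expected keys tx, ty, tz, roll
```

step_arm(series=[{"tx": 0,"ty": 0,"tz": 1.6,"roll": 0},{"tx": 1,"ty": -0.5,"tz": 3,"roll": -1.4},{"tx": 2.2,"ty": -1.2,"tz": 4,"roll": -2.8},{"tx": 3.5,"ty": -2,"tz": 4,"roll": -4.2},{"tx": 4.8,"ty": -3,"tz": 4,"roll": -5.6},{"tx": 6,"ty": -4,"tz": 4,"roll": -7},{"tx": 7,"ty": -5,"tz": 4,"roll": -8.4},{"tx": 8,"ty": -6.2,"tz": 4,"roll": -9.8},{"tx": 9,"ty": -7.5,"tz": 4,"roll": -11.2},{"tx": 9.8,"ty": -8.8,"tz": 4,"roll": -12.6}])

```text
t: 0.93
tool_pos: [0.5293, 0.391, 0.3257]
orientation: [180.0, -0.1, -88.2]
ft_force: [0.6, 0.9, 0.8]
finger_gap: 0.0876
```

step_arm(series=[{"tx": 0.5,"ty": -1.2,"tz": 0,"roll": -0.3},{"tx": 1,"ty": -2.6,"tz": -1,"roll": -0.63},{"tx": 1.3,"ty": -3.8,"tz": -2.2,"roll": -0.63},{"tx": 1.3,"ty": -4.3,"tz": -3.8,"roll": -0.63},{"tx": 1.3,"ty": -4.3,"tz": -5.4,"roll": -0.63},{"tx": 1.3,"ty": -4.3,"tz": -7,"roll": -0.63},{"tx": 1.3,"ty": -4.3,"tz": -8.6,"roll": -0.63},{"tx": 1.3,"ty": -4.3,"tz": -10.2,"roll": -0.63},{"tx": 1.3,"ty": -4.3,"tz": -11.6,"roll": -0.63},{"tx": 1.3,"ty": -4.3,"tz": -12.4,"roll": -0.63}])

```text
t: 1.77
tool_pos: [0.5584, 0.2833, 0.0119]
orientation: [179.7, -0.2, -91.0]
ft_force: [-0.7, -0.4, -0.5]
finger_gap: 0.0874
```

```bash
cat > look.py <<'E'
from h import *
import sys
k=sys.argv[1]; s=state(); print(s["t"],np.round(s["tool_pos"],4),np.round(s["orientation"],2),np.round(s["ft_force"],2))
S=read_camera("side");T=read_camera("top")
a=S["image"][80:260,220:440];b=T["image"][80:260,180:400]
cv2.imwrite(f"pics/l{k}.png",cv2.resize(np.hstack([a,b])[...,::-1],None,fx=1.8,fy=1.8,interpolation=cv2.INTER_CUBIC))
E
python3 look.py 1
```

```text
1.7667 [0.5584 0.2833 0.0119] [179.74  -0.21 -91.  ] [-0.69 -0.4  -0.47]
```

View pics/l1.png

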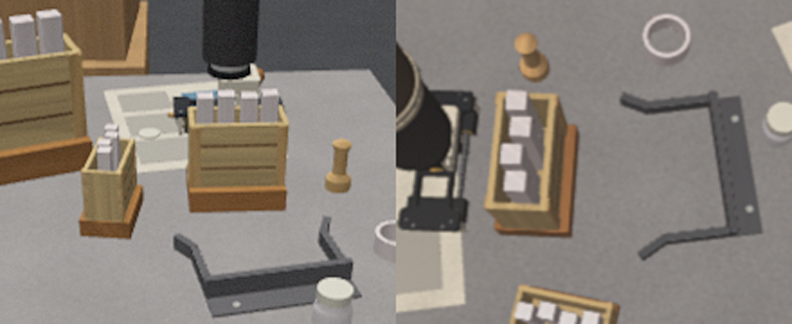

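Left panel: the gripper stands behind the crate, clear of it. Right panel: in the top crop the body is at about (440,160), beside the box at (525,160). I'll enlarge the gripper to see the body's real shape.

```bash
python3 - <<'E'
from h import *
T=read_camera("top"); 
cv2.imwrite("pics/g2.png",cv2.resize(T["image"][120:220,175:290][...,::-1],None,fx=6,fy=6,interpolation=cv2.INTER_CUBIC))
W=cloud(T); s=state(); p=np.array(s["tool_pos"]); Rt=R.from_euler('xyz',s["orientation"],degrees=True).as_matrix()
L=(W-p)@Rt*1000
m=(np.abs(L[...,0])<60)&(np.abs(L[...,1])<130)&(L[...,2]<-45)&(L[...,2]>-150)
l=L[m]
for y in range(-100,100,10):
    q=l[(l[:,1]>=y)&(l[:,1]<y+10)&(l[:,0]<50)]
    if len(q)>3:
        h=q[q[:,0]>-60]; print(y,len(q),'x',np.round(np.percentile(h[:,0],[0,3,50,97,100])),'z at ends',np.round(np.percentile(h[:,2],[0,50,100])))
E
```

```text
-100 37 x [-21. -19.   3.  36.  38.] z at ends [-108. -105.  -95.]
-90 95 x [-15. -12.  17.  38.  39.] z at ends [-109. -105.  -70.]
-80 86 x [-8. -6. 25. 38. 39.] z at ends [-108. -105.  -69.]
-70 60 x [19. 22. 31. 38. 38.] z at ends [-110.  -89.  -73.]
-60 44 x [10. 22. 30. 38. 38.] z at ends [-109.  -86.  -50.]
-50 49 x [10. 10. 28. 38. 38.] z at ends [-107.  -83.  -45.]
-40 19 x [24. 24. 26. 30. 30.] z at ends [-110.  -81.  -78.]
-30 25 x [23. 23. 25. 31. 31.] z at ends [-108.  -82.  -76.]
-20 19 x [25. 25. 26. 30. 30.] z at ends [-114.  -82.  -77.]
-10 23 x [24. 24. 26. 31. 32.] z at ends [-112.  -82.  -76.]
0 25 x [24. 24. 25. 31. 31.] z at ends [-122.  -83.  -76.]
10 81 x [-11.  -6.  22.  30.  31.] z at ends [-142. -109.  -75.]
20 98 x [-26. -24.   6.  30.  32.] z at ends [-108. -105.  -74.]
30 52 x [-26. -26.  19.  30.  31.] z at ends [-109. -104.  -77.]
40 54 x [-26. -24.  22.  32.  36.] z at ends [-109. -103.  -74.]
50 141 x [-39. -37.   1.  37.  38.] z at ends [-109.  -87.  -68.]
60 101 x [-38. -35.   7.  38.  38.] z at ends [-110.  -97.  -73.]
70 152 x [-39. -37.   5.  38.  39.] z at ends [-110. -106.  -70.]
80 161 x [-41. -36.   6.  38.  39.] z at ends [-111. -106.  -68.]
90 165 x [-40. -38.   1.  38.  39.] z at ends [-110. -106.  -73.]
```

View pics/g2.png

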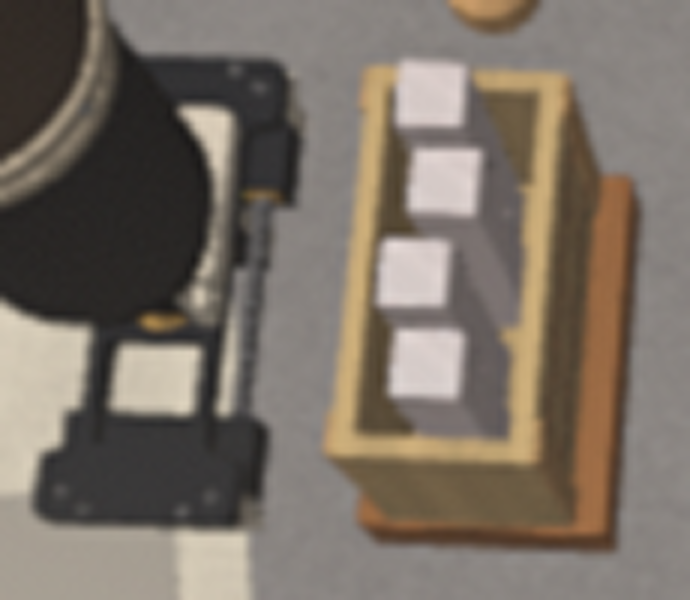

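step_arm(series=[{"tx": 0,"ty": -0.3,"tz": -0.1,"roll": 0},{"tx": 0,"ty": -0.6,"tz": -0.2,"roll": 0},{"tx": 0,"ty": -0.9,"tz": -0.2,"roll": 0},{"tx": 0,"ty": -1.2,"tz": -0.2,"roll": 0},{"tx": 0,"ty": -1.3,"tz": -0.2,"roll": 0},{"tx": 0,"ty": -1.3,"tz": -0.2,"roll": 0}])

```text
t: 2.42
tool_pos: [0.5609, 0.2519, 0.0125]
orientation: [-180.0, 0.0, -91.0]
ft_force: [-0.6, 1.1, 0.5]
finger_gap: 0.0879
```

step_arm(series=[{"tx": 0,"ty": -0.1,"tz": -0.15,"roll": 0},{"tx": 0,"ty": -0.2,"tz": -0.3,"roll": 0},{"tx": 0,"ty": -0.28,"tz": -0.3,"roll": 0},{"tx": 0,"ty": -0.34,"tz": -0.3,"roll": 0},{"tx": 0,"ty": -0.4,"tz": -0.3,"roll": 0},{"tx": 0,"ty": -0.44,"tz": -0.3,"roll": 0},{"tx": 0,"ty": -0.44,"tz": -0.3,"roll": 0}])

```text
t: 3.0
tool_pos: [0.5608, 0.242, 0.0041]
orientation: [-180.0, 0.0, -91.0]
ft_force: [-0.1, 1.4, 0.0]
finger_gap: 0.0877
```

step_arm(series=[{"tx": 0,"ty": -0.06,"tz": 0,"roll": 0},{"tx": 0,"ty": -0.12,"tz": 0,"roll": 0},{"tx": 0,"ty": -0.12,"tz": 0,"roll": 0}])

```text
t: 3.25
tool_pos: [0.5615, 0.2409, 0.0048]
orientation: [-179.9, 0.2, -90.9]
ft_force: [-2.9, 9.5, -0.2]
finger_gap: 0.0877
```

```bash
cat > crate.py <<'E'
from h import *
def crate(show=None):
    T=read_camera("top"); W=cloud(T); s=state()
    print("t",s["t"],"tcp",np.round(s["tool_pos"],4),"yaw",np.round(s["orientation"][2],2),"F",np.round(s["ft_force"],1))
    # plinth: brown saturated colour, z .02-.045
    hsv=cv2.cvtColor(T["image"],cv2.COLOR_RGB2HSV)
    m=(W[...,0]>.44)&(W[...,0]<.75)&(W[...,1]<.262)&(W[...,1]>-.12)&(hsv[...,1]>110)&(W[...,2]>.03)&(W[...,2]<.046)
    f=W[m]; 
    if len(f)>20:
        c,sz,a=cv2.minAreaRect((f[:,:2]*1000).astype(np.float32)); print("plinth",np.round(c,1),np.round(sz,1),round(a,2),len(f), "front edge max/min y",f[:,1].min().round(4))
    b=W[(W[...,2]>.183)&(W[...,2]<.195)&(W[...,1]<.262)&(W[...,0]>.44)&(W[...,0]<.7)]
    if len(b): print("bars n",len(b),"mean",(b[:,:3].mean(0)*1000).round(1))
    if show:
        S=read_camera("side"); a=S["image"][80:260,220:440];b=T["image"][80:260,180:400]
        cv2.imwrite(f"pics/{show}.png",cv2.resize(np.hstack([a,b])[...,::-1],None,fx=1.8,fy=1.8,interpolation=cv2.INTER_CUBIC))
if __name__=="__main__":
    import sys; crate(sys.argv[1] if len(sys.argv)>1 else None)
E
python3 crate.py l2
```

```text
t 3.3 tcp [0.5615 0.2409 0.0047] yaw -90.93 F [-1.5  9.3  0.1]
plinth [609.8 157.4] [ 94.5 264.5] 87.53 475 front edge max/min y 0.1132
bars n 565 mean [557.7 164.6 188. ]
```

View pics/l2.png

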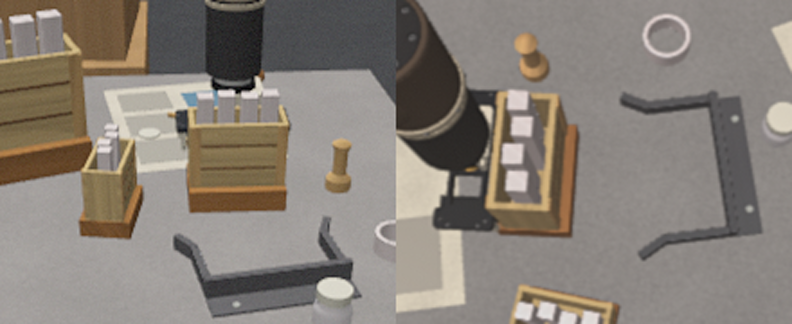

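Contact came at TCP y=0.241 with 9.5 N. That is where the gripper's body meets the plywood box (expected 0.244), not where the fingers would meet the plinth (0.232). So a vertical gripper can't reach the plinth directly, and the body would be pushing on the box 70 mm up, which you told me to avoid. I'll back off and look for something free that I could hold as a low pusher.

step_arm(series=[{"tx": 0,"ty": 0.5,"tz": 0,"roll": 0},{"tx": 0,"ty": 1.2,"tz": 0.5,"roll": 0},{"tx": 0,"ty": 2,"tz": 1.5,"roll": 0},{"tx": 0,"ty": 2.4,"tz": 2.5,"roll": 0}])

```text
t: 3.68
tool_pos: [0.5601, 0.3002, 0.0665]
orientation: [179.9, -0.1, -90.9]
ft_force: [0.8, 0.1, 0.7]
finger_gap: 0.088
```

```bash
python3 - <<'E'
from h import *
import pickle
S=pickle.load(open("side.pkl","rb"));T=pickle.load(open("top.pkl","rb"))
a=cv2.resize(T["image"][120:280,55:310],(765,480)); cv2.imwrite("pics/z1.png",a[...,::-1])
WT=cloud(T)
for nm,b in(("mallet",(60,175,125,220)),):
    w=WT[b[2]:b[3],b[0]:b[1]].reshape(-1,3); q=w[w[:,2]>.006]; print(nm,len(q),np.percentile(q[:,2],[50,90,99]),q.min(0),q.max(0))
w=WT[232:285,235:310].reshape(-1,3)
for z0,z1 in((.026,.045),(.09,.12),(.135,.155)):
    q=w[(w[:,2]>z0)&(w[:,2]<z1)]; c=cv2.minAreaRect((q[:,:2]*1000).astype(np.float32)); print(z0,np.round(c[0],1),np.round(c[1],1),round(c[2],2),len(q),np.median(q[:,2]))
print(np.histogram(w[:,2],bins=np.arange(0,.16,.005)))
WS=cloud(S);w=WS[140:215,258:305].reshape(-1,3)
for z0,z1 in((.008,.03),(.05,.10),(.1,.115)):
    q=w[(w[:,2]>z0)&(w[:,2]<z1)&(w[:,0]<.42)&(w[:,1]<.2)]; c=cv2.minAreaRect((q[:,:2]*1000).astype(np.float32)); print('side',z0,np.round(c[0],1),np.round(c[1],1),round(c[2],2),len(q))
E
```

```text
mallet 1648 [0.03304792 0.03746348 0.03994254] [0.44750692 0.39666505 0.006011  ] [0.68274612 0.70841102 0.04230713]
0.026 [353.4 110.5] [123.1  80.9] 79.59 584 0.03322311554889856
0.09 [353.5 110.6] [120.7  61.9] 79.9 633 0.11477059483043328
0.135 [353.5 110.1] [99.7 26. ] 80.13 366 0.1446356483459445
(array([1045,   15,    6,    6,    8,  114,  216,  221,   35,   20,   22,
         35,   29,   20,   34,   21,   30,   28,   43,   33,   39,   44,
        176,  298,   14,   17,   17,   13,  209,  144,    0]), array([0.   , 0.005, 0.01 , 0.015, 0.02 , 0.025, 0.03 , 0.035, 0.04 ,
       0.045, 0.05 , 0.055, 0.06 , 0.065, 0.07 , 0.075, 0.08 , 0.085,
       0.09 , 0.095, 0.1  , 0.105, 0.11 , 0.115, 0.12 , 0.125, 0.13 ,
       0.135, 0.14 , 0.145, 0.15 , 0.155]))
side 0.008 [354.9 104.1] [122.9  80.3] 79.54 245
side 0.05 [354.5 106. ] [125.6  62.4] 79.77 500
side 0.1 [355. 106.] [123.5  62. ] 80.26 231
```

View pics/z1.png

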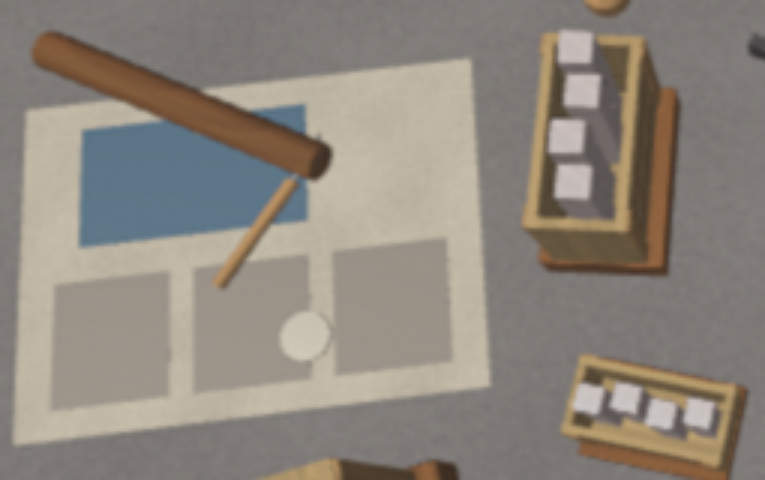

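The round wooden bar at top (115,155) is about 38 mm thick, lies flat and isn't one of the named things. Gripped across its middle with its end facing forward, it would push at about 19 mm height, right on the plinth, with the gripper's body well clear of the crate. I'll measure it next.

```bash
python3 - <<'E'
from h import *
import pickle
for n,b in(("top",(60,175,125,220)),("side",(330,375,112,140))):
    T=pickle.load(open(n+".pkl","rb")); W=cloud(T)
    w=W[b[2]:b[3],b[0]:b[1]]; im=T["image"][b[2]:b[3],b[0]:b[1]]
    hsv=cv2.cvtColor(im,cv2.COLOR_RGB2HSV)
    for z0,z1 in((.02,.06),(.006,.018)):
        m=((w[...,2]>z0)&(w[...,2]<z1)).astype(np.uint8); k,l,st,ce=cv2.connectedComponentsWithStats(m)
        for i in range(1,k):
            if st[i,4]<30: continue
            q=w[l==i]; c=cv2.minAreaRect((q[:,:2]*1000).astype(np.float32)); bp=cv2.boxPoints(c)
            print(n,z0,st[i],np.round(c[0],1),np.round(c[1],1),round(c[2],2),"z",np.round(np.percentile(q[:,2],[1,50,90,99]),4))
            f=cv2.fitLine((q[:,:2]*1000).astype(np.float32),2,0,.01,.01).ravel(); d=f[:2]; t=(q[:,:2]*1000-f[2:])@d; e=(q[:,:2]*1000-f[2:])@[-d[1],d[0]]
            print("  axis",np.degrees(np.arctan2(d[1],d[0])),"ends",np.round(f[2:]+d*t.min()),np.round(f[2:]+d*t.max()))
            for s in np.arange(t.min(),t.max(),25):
                j=(t>=s)&(t<s+25); print("   ",int(s),"w",np.round(np.ptp(e[j]),1),"ztop",np.round(np.percentile(q[j,2],97),4))
E
```

```text
top 0.02 [   5    5  100   50 1375] [618.4 551.4] [282.1  35.9] 68.73 z [0.021  0.0341 0.0378 0.0401]
  axis 68.81407 ends [566. 420.] [668. 683.]
    -135 w 34.6 ztop 0.0383
    -110 w 34.9 ztop 0.0387
    -85 w 35.6 ztop 0.039
    -60 w 35.1 ztop 0.0383
    -35 w 35.6 ztop 0.0394
    -10 w 35.4 ztop 0.0382
    14 w 35.4 ztop 0.0391
    39 w 35.2 ztop 0.039
    64 w 35.3 ztop 0.0401
    89 w 35.3 ztop 0.0394
    114 w 35.2 ztop 0.0396
    139 w 32.5 ztop 0.0391
top 0.006 [ 66  53  28  39 208] [509.3 473.6] [ 14.1 114.1] 60.82 z [0.0066 0.0128 0.0155 0.0176]
  axis -28.5785 ends [459. 500.] [559. 445.]
    -54 w 12.9 ztop 0.0159
    -29 w 12.3 ztop 0.0162
    -4 w 13.0 ztop 0.0165
    20 w 12.4 ztop 0.0164
    45 w 12.0 ztop 0.0163
side 0.02 [ 20   5  17  22 142] [631.6 575.2] [226.5  33.7] 68.16 z [0.0226 0.0365 0.0394 0.0417]
  axis 67.023674 ends [590. 470.] [678. 678.]
    -131 w 11.4 ztop 0.041
    -106 w 6.4 ztop 0.0398
    -81 w 11.0 ztop 0.0416
    -56 w 21.9 ztop 0.0384
    -31 w 31.3 ztop 0.0393
    -6 w 28.5 ztop 0.04
    18 w 31.7 ztop 0.0407
    43 w 32.9 ztop 0.0407
    68 w 25.0 ztop 0.0382
    93 w 0.0 ztop 0.0364
```

The bar is 282 mm long and about 37 mm thick, with its near end at (0.566, 0.420) and axis at 68.8°. I'll grip it about 80 mm behind that end.

step_arm(series=[{"tx": 0.2,"ty": 1.2,"tz": 0.8,"roll": -0.6},{"tx": 0.5,"ty": 2.7,"tz": 1.2,"roll": -1.6},{"tx": 0.8,"ty": 4.2,"tz": 1.2,"roll": -2.6},{"tx": 1.1,"ty": 5.7,"tz": 1.2,"roll": -3.6},{"tx": 1.4,"ty": 7,"tz": 1.2,"roll": -4.06},{"tx": 1.4,"ty": 7.84,"tz": 0.6,"roll": -4.06},{"tx": 1.4,"ty": 7.84,"tz": -0.6,"roll": -4.06},{"tx": 1.4,"ty": 7.84,"tz": -1.8,"roll": -4.06},{"tx": 1.4,"ty": 7.84,"tz": -2.4,"roll": -4.06},{"tx": 1.4,"ty": 7.84,"tz": -2.5,"roll": -4.06}])

```text
t: 4.52
tool_pos: [0.5944, 0.4944, 0.0011]
orientation: [180.0, -0.2, -111.2]
ft_force: [0.3, 0.3, 1.1]
finger_gap: 0.0877
```

```bash
python3 - <<'E'
from h import *
s=state(); print(s["t"],s["tool_pos"],s["orientation"],s["ft_force"])
T=read_camera("top");S=read_camera("side")
cv2.imwrite("pics/g3.png",cv2.resize(np.hstack([T["image"][100:240,40:240],S["image"][60:200,270:470]])[...,::-1],None,fx=2,fy=2))
E
```

```text
4.5167 [0.59443188 0.49440774 0.00105788] [ 179.9613245    -0.23353746 -111.19032557] [0.31514908 0.26882841 1.09512055]
```

View pics/g3.png

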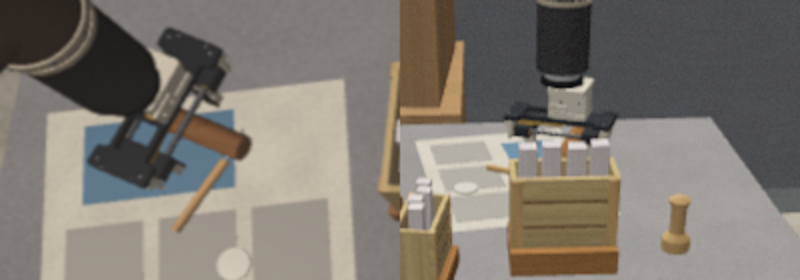

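The top crop shows the open gripper across the bar at (165,125), with the bar's front end sticking out at (240,148). I'll raise it 2 mm and close.

step_arm(hand=-1, newtons=50, series=[{"tx": 0,"ty": 0,"tz": 0.08,"roll": 0},{"tx": 0,"ty": 0,"tz": 0.08,"roll": 0},{"tx": 0,"ty": 0,"tz": 0.08,"roll": 0},{"tx": 0,"ty": 0,"tz": 0.08,"roll": 0},{"tx": 0,"ty": 0,"tz": 0.08,"roll": 0},{"tx": 0,"ty": 0,"tz": 0.08,"roll": 0},{"tx": 0,"ty": 0,"tz": 0.08,"roll": 0},{"tx": 0,"ty": 0,"tz": 0.08,"roll": 0}])

```text
t: 5.28
tool_pos: [0.5956, 0.4947, 0.0061]
orientation: [180.0, 0.0, -111.3]
ft_force: [0.0, -0.2, 0.1]
finger_gap: 0.0399
```

step_arm(series=[{"tx": 0,"ty": 0,"tz": 0.2,"roll": 0},{"tx": 0,"ty": 0,"tz": 0.5,"roll": 0},{"tx": 0,"ty": 0,"tz": 0.8,"roll": 0},{"tx": 0,"ty": 0,"tz": 0.8,"roll": 0}])

```text
t: 5.62
tool_pos: [0.5967, 0.4958, 0.0289]
orientation: [-179.9, 0.2, -111.2]
ft_force: [1.3, 1.1, 0.8]
finger_gap: 0.0131
```

```bash
python3 - <<'E'
from h import *
s=state(); print(s["t"],s["tool_pos"],s["orientation"],s["ft_force"],s["ft_torque"],s["finger_gap"])
T=read_camera("top");S=read_camera("side")
cv2.imwrite("pics/g4.png",cv2.resize(np.hstack([T["image"][100:240,40:240],S["image"][60:200,270:470]])[...,::-1],None,fx=2,fy=2))
W=cloud(T);w=W[(W[...,0]>.53)&(W[...,0]<.61)&(W[...,1]>.4)&(W[...,1]<.45)]; q=w[w[:,2]>.028]
print(np.percentile(q[:,2],[50,97]),cv2.minAreaRect((q[:,:2]*1000).astype(np.float32)))
E
```

```text
5.6167 [0.59669192 0.49579399 0.02889338] [-179.91476402    0.18546827 -111.22392641] [1.28788844 1.10273653 0.82328326] [ 0.11514291 -0.13054001 -0.05727294] 0.013106769210880366
[0.40166135 0.46595791] ((581.8923950195312, 433.8106689453125), (32.37112045288086, 55.62465286254883), 89.98629760742188)
```

View pics/g4.png

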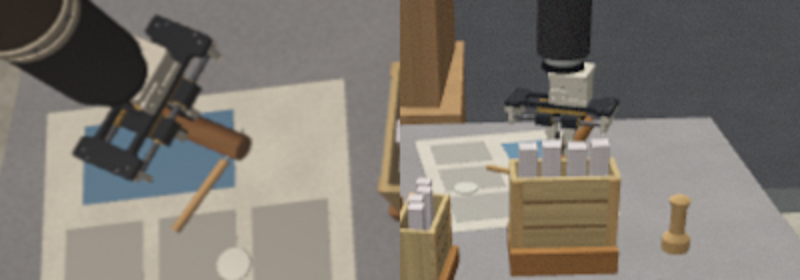

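I lifted too early: the fingers were still closing (gap 0.040), and they have now passed inside the bar's width. I'll check whether the bar is solid at all.

step_arm(series=[{"tx": 0,"ty": 0,"tz": -0.6,"roll": 0},{"tx": 0,"ty": 0,"tz": -0.6,"roll": 0},{"tx": 0,"ty": 0,"tz": -0.6,"roll": 0}])

```text
t: 5.97
tool_pos: [0.5949, 0.4939, 0.0099]
orientation: [179.9, -0.1, -111.3]
ft_force: [0.0, -0.3, 0.5]
finger_gap: 0.0006
```

```bash
python3 - <<'E'
from h import *
s=state(); print(s["t"],s["tool_pos"],s["ft_force"],s["finger_gap"])
E
```

```text
5.9667 [0.59492477 0.49393336 0.00988022] [ 0.00550502 -0.33902362  0.45293145] 0.0005543115711254892
```

The fingers shut to zero inside the bar with no force, so the bar is only scenery. The small look-alike crate is another candidate: a 123 x 81 plinth with a 62-wide box that fits in the jaws. Gripped by its box with its long axis along the push, its 33 mm plinth would meet the target's plinth low down. I'll go over it, staying above everything on the way.

step_arm(hand=1, newtons=60, series=[{"tx": 0,"ty": 0,"tz": 1.5,"roll": 0},{"tx": 0,"ty": 0,"tz": 3,"roll": 0},{"tx": 0,"ty": 0,"tz": 4.5,"roll": 0},{"tx": -0.3,"ty": -0.3,"tz": 6,"roll": 0.2},{"tx": -0.8,"ty": -1,"tz": 7.4,"roll": 0.5},{"tx": -1.5,"ty": -2,"tz": 8.6,"roll": 0.8},{"tx": -2.3,"ty": -3.1,"tz": 9.5,"roll": 1.1},{"tx": -3.1,"ty": -4.3,"tz": 9.8,"roll": 1.4},{"tx": -3.9,"ty": -5.5,"tz": 9.8,"roll": 1.7},{"tx": -4.7,"ty": -6.8,"tz": 9.8,"roll": 2}])

```text
t: 6.8
tool_pos: [0.4773, 0.3237, 0.2575]
orientation: [-179.9, 0.1, -101.2]
ft_force: [-0.0, -0.1, 0.1]
finger_gap: 0.0615
```

step_arm(series=[{"tx": -0.8,"ty": -1.2,"tz": 0,"roll": 0.1},{"tx": -1.6,"ty": -2.4,"tz": 0,"roll": 0.2},{"tx": -2.4,"ty": -3.6,"tz": -0.3,"roll": 0.2},{"tx": -3.2,"ty": -4.8,"tz": -0.8,"roll": 0.2},{"tx": -4,"ty": -5.9,"tz": -1.4,"roll": 0.2},{"tx": -4.5,"ty": -6.7,"tz": -2,"roll": 0.2},{"tx": -4.68,"ty": -7.04,"tz": -2.6,"roll": 0.2},{"tx": -4.68,"ty": -7.04,"tz": -2.6,"roll": 0.2}])

```text
t: 7.47
tool_pos: [0.3587, 0.1459, 0.1895]
orientation: [179.9, -0.1, -100.3]
ft_force: [-0.6, -0.6, -0.4]
finger_gap: 0.0876
```

```bash
cat > g.py <<'E'
from h import *
import sys
s=state(); print(s["t"],np.round(s["tool_pos"],4),np.round(s["orientation"],2),np.round(s["ft_force"],1),s["finger_gap"])
T=read_camera("top");S=read_camera("side")
cv2.imwrite(f"pics/{sys.argv[1]}.png",cv2.resize(np.hstack([T["image"][80:290,180:400],S["image"][80:290,220:440]])[...,::-1],None,fx=1.8,fy=1.8))
E
python3 g.py g5
```

```text
7.4667 [0.3587 0.1459 0.1895] [ 1.7989e+02 -7.0000e-02 -1.0031e+02] [-0.6 -0.6 -0.4] 0.08756818072169432
```

View pics/g5.png

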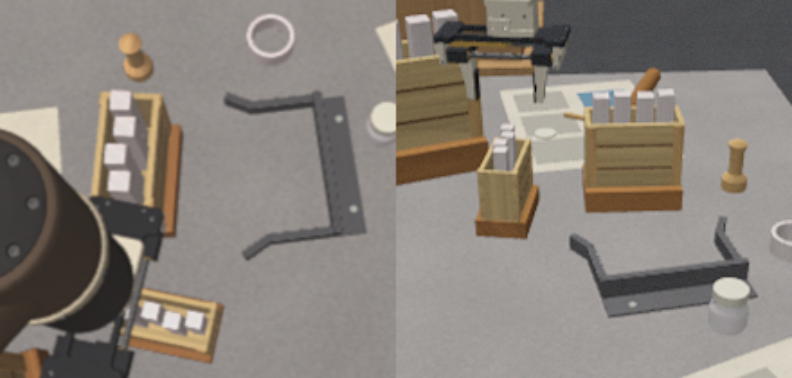

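The gripper stands over the rear end of the small crate; its bars are at about (172,320) in the left crop. Descending, then gripping with enough time to close.

step_arm(series=[{"tx": 0,"ty": 0,"tz": -1,"roll": 0},{"tx": 0,"ty": 0,"tz": -2,"roll": 0},{"tx": 0,"ty": 0,"tz": -3,"roll": 0},{"tx": 0,"ty": 0,"tz": -3.8,"roll": 0},{"tx": 0,"ty": 0,"tz": -4.15,"roll": 0},{"tx": 0,"ty": 0,"tz": -4.15,"roll": 0}])

```text
t: 8.07
tool_pos: [0.3613, 0.1491, 0.0862]
orientation: [179.9, -0.2, -100.2]
ft_force: [-1.2, 0.1, -0.8]
finger_gap: 0.0876
```

step_arm(hand=-1, newtons=60, series=[{"tx": 0,"ty": 0,"tz": 0,"roll": 0},{"tx": 0,"ty": 0,"tz": 0,"roll": 0},{"tx": 0,"ty": 0,"tz": 0,"roll": 0},{"tx": 0,"ty": 0,"tz": 0,"roll": 0},{"tx": 0,"ty": 0,"tz": 0,"roll": 0},{"tx": 0,"ty": 0,"tz": 0,"roll": 0},{"tx": 0,"ty": 0,"tz": 0,"roll": 0},{"tx": 0,"ty": 0,"tz": 0,"roll": 0}])

```text
t: 8.73
tool_pos: [0.3616, 0.1492, 0.0879]
orientation: [-179.9, 0.1, -100.2]
ft_force: [0.9, -0.6, 6.3]
finger_gap: 0.0577
```

The gap stopped at 0.0577, so the small crate is solid. I'll lift it a little to see whether it is free.

step_arm(series=[{"tx": 0,"ty": 0,"tz": 0.1,"roll": 0},{"tx": 0,"ty": 0,"tz": 0.2,"roll": 0},{"tx": 0,"ty": 0,"tz": 0.3,"roll": 0},{"tx": 0,"ty": 0,"tz": 0.3,"roll": 0}])

```text
t: 9.07
tool_pos: [0.3608, 0.1485, 0.0949]
orientation: [180.0, -0.0, -100.3]
ft_force: [0.1, 0.4, -6.9]
finger_gap: 0.0572
```

```bash
python3 g.py g6
```

```text
9.0667 [0.3608 0.1485 0.0949] [ 1.7998e+02 -1.0000e-02 -1.0026e+02] [ 0.1  0.4 -6.9] 0.05719337004291737
```

View pics/g6.png

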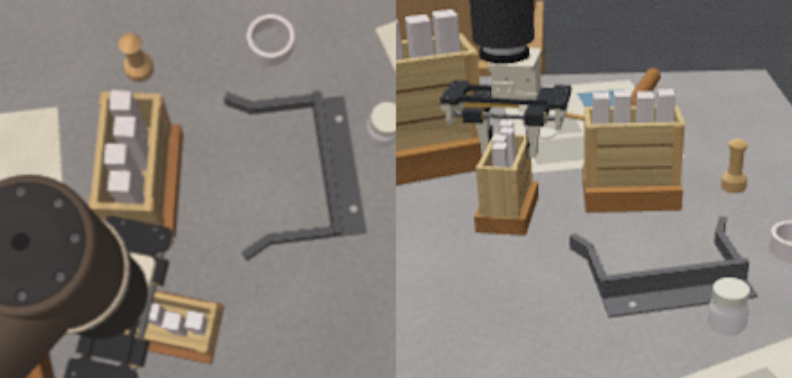

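It lifts freely at about 7 N (0.7 kg), so it will serve as a low pusher. I'll carry it round behind the target crate, raised so that everything clears, and turn it to the bay's heading.

step_arm(series=[{"tx": 0,"ty": 0,"tz": 0.8,"roll": 0},{"tx": 0.1,"ty": 0.5,"tz": 1.7,"roll": 0},{"tx": 0.2,"ty": 1.3,"tz": 2,"roll": 0},{"tx": 0.3,"ty": 2.1,"tz": 2,"roll": 0},{"tx": 0.5,"ty": 2.9,"tz": 2,"roll": 0},{"tx": 1,"ty": 3.8,"tz": 2,"roll": 0},{"tx": 1.5,"ty": 4.7,"tz": 2,"roll": 0},{"tx": 2,"ty": 5.6,"tz": 2,"roll": 0},{"tx": 2.5,"ty": 6.5,"tz": 2,"roll": 0},{"tx": 3,"ty": 7.4,"tz": 2,"roll": 0}])

```text
t: 10.0
tool_pos: [0.4363, 0.3345, 0.1439]
orientation: [180.0, -0.1, -100.3]
ft_force: [1.1, -0.2, -6.0]
finger_gap: 0.0574
```

step_arm(series=[{"tx": 0.5,"ty": 0.8,"tz": 0,"roll": 0.4},{"tx": 1.2,"ty": 1.2,"tz": 0,"roll": 1},{"tx": 2,"ty": 1.2,"tz": 0,"roll": 1.8},{"tx": 2.8,"ty": 1.2,"tz": 0,"roll": 2.6},{"tx": 3.4,"ty": 1.2,"tz": 0,"roll": 3.4},{"tx": 3.64,"ty": 1.2,"tz": -0.2,"roll": 3.75},{"tx": 3.64,"ty": 1.2,"tz": -0.8,"roll": 3.75},{"tx": 3.64,"ty": 1.2,"tz": -1.4,"roll": 3.75},{"tx": 3.64,"ty": 1.2,"tz": -1.6,"roll": 3.75},{"tx": 3.64,"ty": 1.2,"tz": -1.6,"roll": 3.75}])

```text
t: 10.83
tool_pos: [0.5259, 0.3625, 0.1022]
orientation: [179.8, -0.2, -81.5]
ft_force: [0.3, -0.0, -7.0]
finger_gap: 0.0575
```

```bash
python3 g.py g7; python3 - <<'E'
from h import *
T=read_camera("top");W=cloud(T)
# small plinth visible part: brown, z<.06, y .22..0.34
hsv=cv2.cvtColor(T["image"],cv2.COLOR_RGB2HSV)
m=(W[...,2]>.025)&(W[...,2]<.065)&(hsv[...,1]>110)&(W[...,0]>.45)&(W[...,0]<.65)&(W[...,1]>.225)&(W[...,1]<.4)
q=W[m]; print(len(q), cv2.minAreaRect((q[:,:2]*1000).astype(np.float32)),np.percentile(q[:,2],[2,50,98]))
b=W[(W[...,2]>.13)&(W[...,2]<.175)&(W[...,0]>.45)&(W[...,0]<.62)&(W[...,1]>.23)&(W[...,1]<.31)]
print("small bars ztop by y",[(round(float(y),2),np.percentile(b[(b[:,1]>y)&(b[:,1]<y+.02)][:,2],95).round(4)) for y in(.23,.25,.27,.29) if ((b[:,1]>y)&(b[:,1]<y+.02)).sum()>5])
E
```

```text
10.8333 [0.5259 0.3625 0.1022] [179.77  -0.18 -81.53] [ 0.3 -0.  -7. ] 0.05748579581890158
382 ((508.53076171875, 304.5462646484375), (68.49588012695312, 139.39491271972656), 38.483253479003906) [0.03064583 0.04650007 0.05225181]
small bars ztop by y [(0.25, np.float64(0.1343)), (0.27, np.float64(0.1628)), (0.29, np.float64(0.1628))]
```

View pics/g7.png

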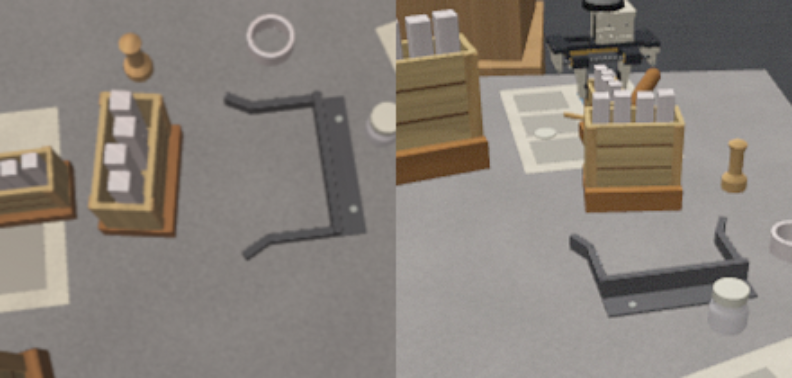

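The small crate is held level behind the target: in the left crop its front edge is at x≈72 and the target plinth's rear at ≈100. I'll lower it almost to the bench and push gently along the bay axis.

step_arm(series=[{"tx": 0,"ty": 0,"tz": -0.3,"roll": 0},{"tx": 0.02,"ty": -0.13,"tz": -0.6,"roll": 0},{"tx": 0.06,"ty": -0.4,"tz": -0.64,"roll": 0},{"tx": 0.1,"ty": -0.7,"tz": -0.64,"roll": 0},{"tx": 0.15,"ty": -1,"tz": -0.64,"roll": 0},{"tx": 0.19,"ty": -1.25,"tz": -0.64,"roll": 0},{"tx": 0.22,"ty": -1.45,"tz": -0.64,"roll": 0},{"tx": 0.245,"ty": -1.63,"tz": -0.64,"roll": 0},{"tx": 0.27,"ty": -1.8,"tz": -0.64,"roll": 0},{"tx": 0.3,"ty": -2,"tz": -0.64,"roll": 0}])

```text
t: 11.82
tool_pos: [0.5357, 0.3175, 0.0906]
orientation: [-179.7, 0.4, -81.6]
ft_force: [-5.9, 14.2, -0.1]
finger_gap: 0.0574
```

```bash
python3 g.py g8
```

```text
11.8167 [0.5357 0.3175 0.0906] [-179.73    0.4   -81.57] [-5.9 14.2 -0.1] 0.057437548213798956
```

View pics/g8.png

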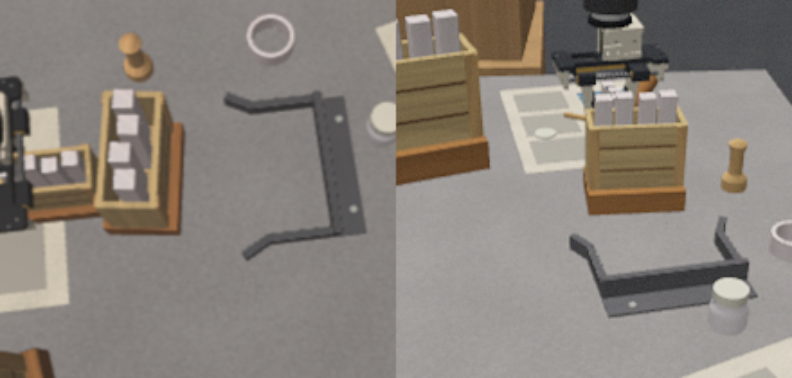

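The target is sliding upright and turning square, with about 15 N of force. Continuing.

step_arm(series=[{"tx": 0.036,"ty": -0.24,"tz": 0,"roll": 0},{"tx": 0.07,"ty": -0.48,"tz": 0,"roll": 0},{"tx": 0.11,"ty": -0.72,"tz": 0,"roll": 0},{"tx": 0.145,"ty": -0.96,"tz": 0,"roll": 0},{"tx": 0.18,"ty": -1.2,"tz": 0,"roll": 0},{"tx": 0.216,"ty": -1.44,"tz": 0,"roll": 0},{"tx": 0.25,"ty": -1.68,"tz": 0,"roll": 0},{"tx": 0.29,"ty": -1.92,"tz": 0,"roll": 0},{"tx": 0.325,"ty": -2.16,"tz": 0,"roll": 0},{"tx": 0.36,"ty": -2.4,"tz": 0,"roll": 0}])

```text
t: 12.75
tool_pos: [0.5465, 0.2588, 0.0918]
orientation: [-179.5, 0.5, -81.4]
ft_force: [-1.6, 17.0, 1.5]
finger_gap: 0.0572
```

```bash
cat > m.py <<'E'
from h import *
import sys
s=state(); print(round(s["t"],2),np.round(s["tool_pos"],4),np.round(s["orientation"],2),np.round(s["ft_force"],1),np.round(s["finger_gap"],4))
T=read_camera("top");S=read_camera("side");W=cloud(T)
cv2.imwrite(f"pics/{sys.argv[1]}.png",cv2.resize(np.hstack([T["image"][80:290,180:400],S["image"][80:290,220:440]])[...,::-1],None,fx=1.8,fy=1.8))
O=np.array([583,-42.]);nx=np.array([.1488,-.9889]);t=np.array([.9889,.1488])
# bars tops of target
b=W[(W[...,2]>.18)&(W[...,2]<.2)&(W[...,0]>.44)&(W[...,0]<.68)&(W[...,1]<float(sys.argv[2]))&(W[...,1]>-.15)]
c=cv2.minAreaRect((b[:,:2]*1000).astype(np.float32)); print("bars",c,len(b),"z",np.percentile(b[:,2],[3,50,97]).round(4))
d=(b[:,:2]*1000-O); print("bars mean in bay",(d.mean(0)@nx).round(1),(d.mean(0)@t).round(1))
# front plinth edge strip
hsv=cv2.cvtColor(T["image"],cv2.COLOR_RGB2HSV)
X=(W[...,:2]*1000-O)@nx; Y=(W[...,:2]*1000-O)@t
m=(W[...,2]>.034)&(W[...,2]<.046)&(hsv[...,1]>110)&(np.abs(Y)<105)&(X>-230)&(X<60)
q=W[m][:,:2]*1000
f=(q-O)@np.c_[nx,t]; 
# right strip (front ledge): largest X per Y-bin
pts=[(y,f[(f[:,1]>y)&(f[:,1]<y+8)][:,0].max()) for y in range(-72,72,8) if ((f[:,1]>y)&(f[:,1]<y+8)).sum()>1]
pts=np.array(pts)
if len(pts)>4:
    p=np.polyfit(pts[:,0]+4,pts[:,1],1); r=pts[:,1]-np.polyval(p,pts[:,0]+4); print("front edge x at y=0:",p[1].round(1),"-> centre",(p[1]-52.5).round(1),"crate turn vs bay deg",np.degrees(-np.arctan(p[0])).round(2),"res",np.abs(r).max().round(1),len(pts)," y range",f[:,1].min().round(1),f[:,1].max().round(1))
E
python3 m.py g9 0.165
```

```text
12.75 [0.5465 0.2588 0.0918] [-179.49    0.46  -81.43] [-1.6 17.   1.5] 0.0572
bars ((578.9681396484375, 111.74549865722656), (130.8942413330078, 33.941261291503906), 8.452571868896484) 579 z [0.1816 0.1874 0.1904]
bars mean in bay -152.3 16.4
front edge x at y=0: -102.1 -> centre -154.6 crate turn vs bay deg -0.14 res 1.2 17  y range -61.9 96.0
```

View pics/g9.png

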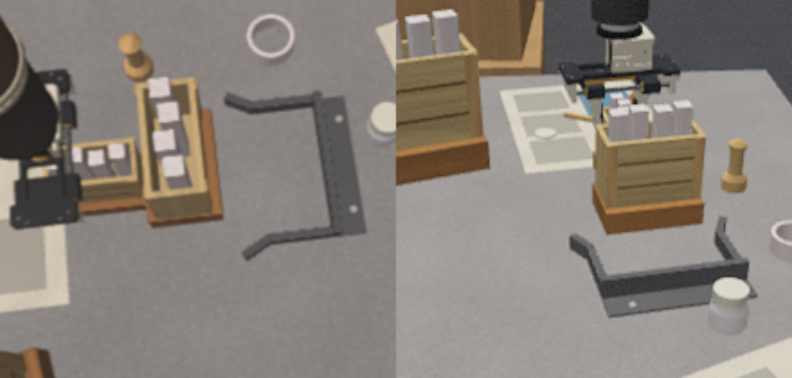

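The crate is square to the bay (-0.1°) with its centre at x=-155, but it sits 16 mm to the far side. I'll steer about 13 mm back towards the middle during the next stretch by pushing straight along -y.

step_arm(series=[{"tx": 0,"ty": -0.28,"tz": 0,"roll": 0},{"tx": 0,"ty": -0.56,"tz": 0,"roll": 0},{"tx": 0,"ty": -0.84,"tz": 0,"roll": 0},{"tx": 0,"ty": -1.12,"tz": 0,"roll": 0},{"tx": 0,"ty": -1.4,"tz": 0,"roll": 0},{"tx": 0,"ty": -1.68,"tz": 0,"roll": 0},{"tx": 0,"ty": -1.96,"tz": 0,"roll": 0},{"tx": 0,"ty": -2.24,"tz": 0,"roll": 0},{"tx": 0,"ty": -2.4,"tz": 0,"roll": 0}])

```text
t: 13.6
tool_pos: [0.5473, 0.1979, 0.0918]
orientation: [-179.4, 0.4, -81.4]
ft_force: [-0.4, 16.1, 0.8]
finger_gap: 0.0572
```

```bash
python3 m.py g10 0.10
```

```text
13.6 [0.5473 0.1979 0.0918] [-179.42    0.38  -81.38] [-0.4 16.1  0.8] 0.0572
bars ((579.5728759765625, 51.150970458984375), (130.210205078125, 33.72077941894531), 8.744612693786621) 567 z [0.1825 0.1874 0.1899]
bars mean in bay -92.5 8.9
front edge x at y=0: -42.1 -> centre -94.6 crate turn vs bay deg 0.04 res 1.2 18  y range -69.7 90.0
```

View pics/g10.png

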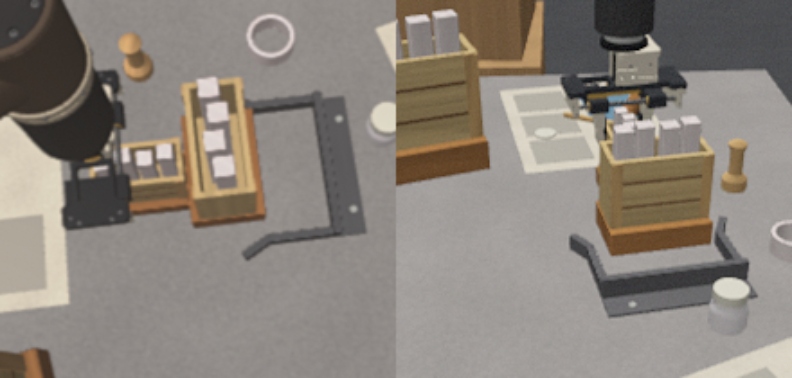

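Still square, and y has come down to 9 mm. I'll do one more straight stretch, then a slow run along the bay axis onto the fence.

step_arm(series=[{"tx": 0,"ty": -0.25,"tz": 0,"roll": 0},{"tx": 0,"ty": -0.5,"tz": 0,"roll": 0},{"tx": 0,"ty": -0.75,"tz": 0,"roll": 0},{"tx": 0,"ty": -1,"tz": 0,"roll": 0},{"tx": 0,"ty": -1.25,"tz": 0,"roll": 0},{"tx": 0,"ty": -1.5,"tz": 0,"roll": 0},{"tx": 0.01,"ty": -1.75,"tz": 0,"roll": 0},{"tx": 0.02,"ty": -2,"tz": 0,"roll": 0},{"tx": 0.05,"ty": -2.2,"tz": 0,"roll": 0},{"tx": 0.08,"ty": -2.4,"tz": 0,"roll": 0}])

```text
t: 14.53
tool_pos: [0.5493, 0.138, 0.0918]
orientation: [-179.4, 0.4, -81.4]
ft_force: [-1.8, 17.7, 3.0]
finger_gap: 0.0573
```

```bash
python3 m.py g11 0.05
```

```text
14.53 [0.5493 0.138  0.0918] [-179.43    0.35  -81.4 ] [-1.8 17.7  3. ] 0.0573
bars ((581.1926879882812, -8.814485549926758), (130.06732177734375, 34.05967712402344), 8.616388320922852) 573 z [0.1817 0.1874 0.1902]
bars mean in bay -33.2 0.9
front edge x at y=0: 2.2 -> centre -50.3 crate turn vs bay deg -17.49 res 67.1 18  y range -76.9 82.6
```

View pics/g11.png

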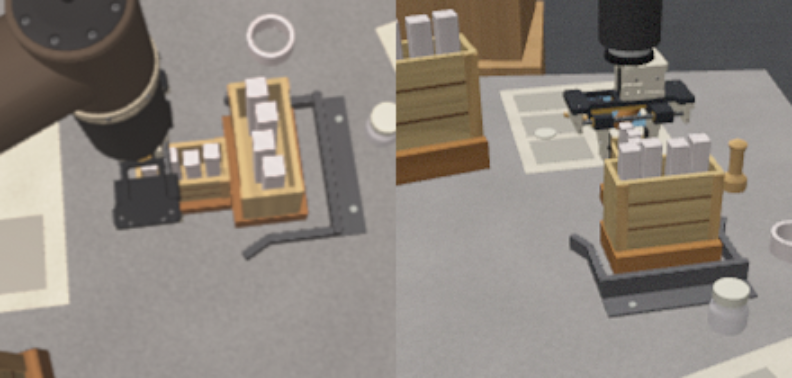

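The crate is centred (y≈1), with about 34 mm to go. That edge fit (-17°) was polluted by occlusion; the bars give 8.6°, which matches the bay. Now slowly along the bay axis.

step_arm(series=[{"tx": 0.03,"ty": -0.2,"tz": 0,"roll": 0},{"tx": 0.06,"ty": -0.4,"tz": 0,"roll": 0},{"tx": 0.09,"ty": -0.6,"tz": 0,"roll": 0},{"tx": 0.12,"ty": -0.8,"tz": 0,"roll": 0},{"tx": 0.14,"ty": -0.95,"tz": 0,"roll": 0},{"tx": 0.16,"ty": -1.05,"tz": 0,"roll": 0},{"tx": 0.17,"ty": -1.12,"tz": 0,"roll": 0}])

```text
t: 15.22
tool_pos: [0.5533, 0.1097, 0.0916]
orientation: [-179.5, 0.3, -81.4]
ft_force: [-2.6, 17.8, 3.4]
finger_gap: 0.0573
```

```bash
python3 m.py g12 0.025
```

```text
15.22 [0.5533 0.1097 0.0916] [-179.47    0.32  -81.42] [-2.6 17.8  3.4] 0.0573
bars ((585.5328369140625, -36.98265838623047), (130.4224395751953, 33.86640930175781), 8.573381423950195) 572 z [0.1817 0.1873 0.1898]
bars mean in bay -4.7 1.7
front edge x at y=0: -28.0 -> centre -80.5 crate turn vs bay deg 27.1 res 46.9 18  y range -77.3 82.1
```

step_arm(series=[{"tx": 0.01,"ty": -0.06,"tz": 0,"roll": 0},{"tx": 0.02,"ty": -0.12,"tz": 0,"roll": 0},{"tx": 0.024,"ty": -0.16,"tz": 0,"roll": 0},{"tx": 0.024,"ty": -0.16,"tz": 0,"roll": 0}])

```text
t: 15.65
tool_pos: [0.5538, 0.1063, 0.0917]
orientation: [-179.5, 0.3, -81.4]
ft_force: [-3.6, 19.2, 4.4]
finger_gap: 0.0574
```

step_arm(series=[{"tx": 0.01,"ty": -0.05,"tz": 0,"roll": 0},{"tx": 0.015,"ty": -0.1,"tz": 0,"roll": 0},{"tx": 0.015,"ty": -0.1,"tz": 0,"roll": 0},{"tx": 0.015,"ty": -0.1,"tz": 0,"roll": 0}])

```text
t: 15.98
tool_pos: [0.554, 0.1057, 0.0923]
orientation: [-179.4, 0.5, -81.4]
ft_force: [-10.3, 27.9, 11.0]
finger_gap: 0.0573
```

```bash
python3 m.py g13 0.025
```

```text
15.98 [0.554  0.1057 0.0923] [-179.41    0.49  -81.42] [-10.3  27.9  11. ] 0.0573
bars ((586.2633056640625, -40.292335510253906), (130.28758239746094, 33.903385162353516), 8.672266006469727) 570 z [0.1819 0.1873 0.1904]
bars mean in bay -1.4 1.5
front edge x at y=0: -24.5 -> centre -77.0 crate turn vs bay deg 27.43 res 47.7 18  y range -76.9 81.8
```

View pics/g13.png

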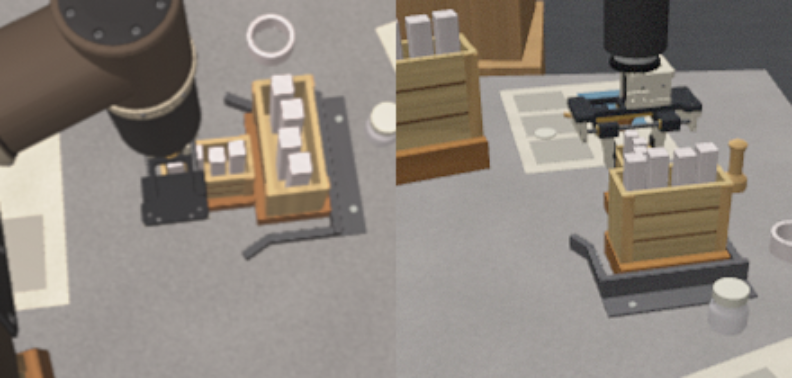

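The force rose from 19 to 30 N with under 1 mm of travel, so the crate is on the fence. The bars put its centre at about x=-1.4, y=1.5, and square. I'll back the pusher off about 80 mm, set it down and release it.

step_arm(series=[{"tx": -0.02,"ty": 0.15,"tz": 0,"roll": 0},{"tx": -0.06,"ty": 0.4,"tz": 0,"roll": 0},{"tx": -0.15,"ty": 1,"tz": 0,"roll": 0},{"tx": -0.27,"ty": 1.8,"tz": 0,"roll": 0},{"tx": -0.4,"ty": 2.6,"tz": 0,"roll": 0},{"tx": -0.48,"ty": 3.16,"tz": 0,"roll": 0},{"tx": -0.48,"ty": 3.2,"tz": 0,"roll": 0},{"tx": -0.48,"ty": 3.2,"tz": -0.03,"roll": 0},{"tx": -0.48,"ty": 3.2,"tz": -0.06,"roll": 0},{"tx": -0.48,"ty": 3.2,"tz": -0.06,"roll": 0}])

```text
t: 16.92
tool_pos: [0.5393, 0.1808, 0.0893]
orientation: [-179.9, 0.1, -81.5]
ft_force: [-7.6, 8.7, 13.8]
finger_gap: 0.0574
```

```bash
python3 m.py g14 0.025
```

```text
16.92 [0.5393 0.1808 0.0893] [-1.7986e+02  1.4000e-01 -8.1480e+01] [-7.6  8.7 13.8] 0.0574
bars ((585.92529296875, -40.33955764770508), (129.6769561767578, 33.690467834472656), 8.570086479187012) 566 z [0.1821 0.1873 0.1898]
bars mean in bay -1.4 1.6
front edge x at y=0: -24.5 -> centre -77.0 crate turn vs bay deg 27.28 res 48.0 18  y range -77.2 82.9
```

View pics/g14.png

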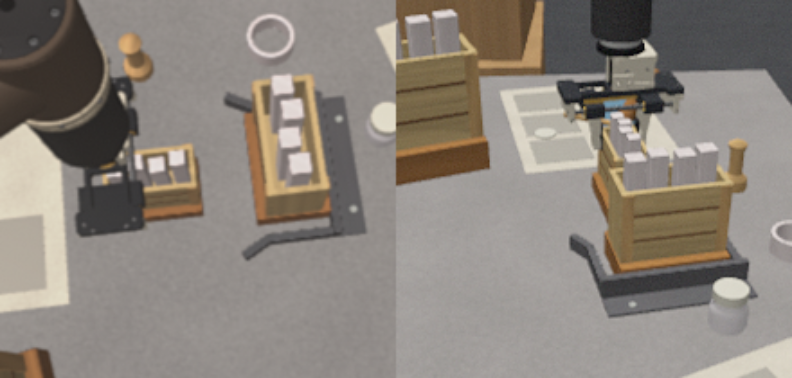

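step_arm(hand=1, series=[{"tx": 0,"ty": 0,"tz": 0.02,"roll": 0},{"tx": 0,"ty": 0,"tz": 0.02,"roll": 0},{"tx": 0,"ty": 0,"tz": 0.02,"roll": 0},{"tx": 0,"ty": 0,"tz": 0.02,"roll": 0},{"tx": 0,"ty": 0,"tz": 0.02,"roll": 0},{"tx": 0,"ty": 0,"tz": 0.02,"roll": 0}])

```text
t: 17.52
tool_pos: [0.5389, 0.1789, 0.0876]
orientation: [180.0, -0.0, -81.5]
ft_force: [0.4, 0.7, 0.1]
finger_gap: 0.0868
```

step_arm(series=[{"tx": 0,"ty": 0,"tz": 0.8,"roll": 0},{"tx": 0,"ty": 0,"tz": 1.8,"roll": 0},{"tx": 0,"ty": 0,"tz": 3,"roll": 0},{"tx": 0,"ty": 0,"tz": 4.2,"roll": 0},{"tx": 0,"ty": 0.5,"tz": 5.2,"roll": 0},{"tx": 0,"ty": 1.5,"tz": 6,"roll": 0},{"tx": 0,"ty": 2.6,"tz": 6.4,"roll": 0},{"tx": 0,"ty": 3.6,"tz": 6.4,"roll": 0},{"tx": 0,"ty": 4.4,"tz": 6.4,"roll": 0},{"tx": 0,"ty": 4.4,"tz": 6.4,"roll": 0}])

```text
t: 18.35
tool_pos: [0.5386, 0.2922, 0.2469]
orientation: [180.0, -0.0, -81.4]
ft_force: [0.3, -1.0, -0.4]
finger_gap: 0.0872
```

```bash
python3 m.py g15 0.025; python3 - <<'E'
from h import *
T=read_camera("top");W=cloud(T)
for nm,b in(("pestle",(240,270,92,128)),("ring",(312,350,82,116)),("jar",(384,410,130,162))):
    w=W[b[2]:b[3],b[0]:b[1]].reshape(-1,3);q=w[w[:,2]>.015]; c=cv2.minAreaRect((q[:,:2]*1000).astype(np.float32)); print(nm,np.round(c[0],1),q[:,2].max().round(3))
O=np.array([583,-42.]);nx=np.array([.1488,-.9889]);t=np.array([.9889,.1488])
hsv=cv2.cvtColor(T["image"],cv2.COLOR_RGB2HSV)
F=(W[...,:2]*1000-O)@np.c_[nx,t]
m=(W[...,2]>.03)&(W[...,2]<.046)&(hsv[...,1]>110)&(np.abs(F[...,1])<90)&(F[...,0]>-75)&(F[...,0]<58)
q=F[m]; print("plinth in bay frame",len(q),cv2.minAreaRect(q.astype(np.float32)),q.min(0),q.max(0),"z",np.percentile(W[m][:,2],[5,50,95]))
E
```

```text
18.35 [0.5386 0.2922 0.2469] [ 1.7996e+02 -1.0000e-02 -8.1390e+01] [ 0.3 -1.  -0.4] 0.0872
bars ((585.75146484375, -40.350677490234375), (129.91290283203125, 33.726749420166016), 8.618392944335938) 573 z [0.1819 0.1873 0.1901]
bars mean in bay -1.4 1.5
front edge x at y=0: -24.4 -> centre -76.9 crate turn vs bay deg 27.43 res 47.5 18  y range -77.4 81.8
pestle [738.6 185.1] 0.095
ring [786.4 -12.5] 0.036
jar [ 646.7 -180.3] 0.065
plinth in bay frame 410 ((-0.6346702575683594, 2.2763442993164062), (103.58849334716797, 159.1273651123047), 0.04348616302013397) [-52.4439049  -77.29552372] [51.21306378 81.80622126] z [0.03488247 0.03956091 0.04260048]
```

View pics/g15.png

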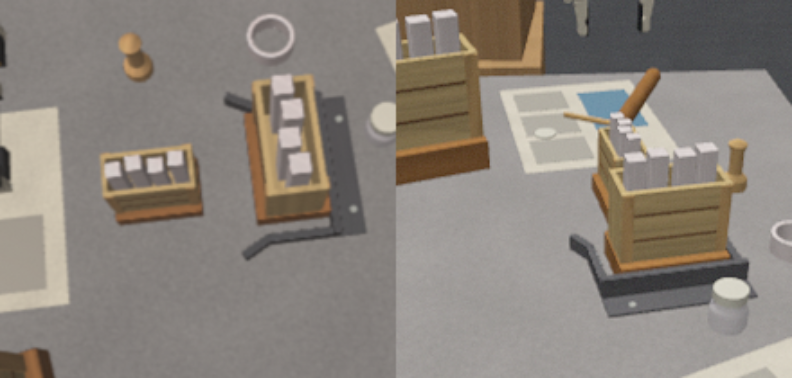

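The crate is home: plinth centre at (-0.6, 2.3) mm in the bay, 0.04° off square, bar tops level at 187 mm. The bystanders haven't moved and the gripper is clear of everything. Handing in.

```bash
python3 -c "
from station import finish_job; print(finish_job())"
```

```text
the job is handed in; nothing more can be done
None
```

The crate is parked flat against the bay's back fence and the job is handed in, at about 18.5 s. I used the small look-alike crate as a pusher, so that one now stands about 75 mm behind the parked crate instead of where it started.

**Why a pusher:** the tool can only point straight down, and the gripper's body met the plywood box before the fingers could reach the plinth. That first try pressed the body on the box at roughly 70 mm height with about 9.5 N, and then I backed off. I next tried to use the round wooden bar, but the fingers closed straight through it, so it is only scenery.

**The push:** I gripped the small crate by its box and pushed its plinth against the target's plinth. Force was about 15–19 N while sliding, a little above the 5–16 N you gave. It rose to about 30 N as the crate met the fence, and I stopped there.

**Last checks from the top camera:**

| Item | Result |
|---|---|
| Crate centre in the bay | x about -0.6 mm, y about +2.3 mm |
| Square to the bay | within about 0.1° |
| Upright | bar tops at about 187 mm (listed 188) |
| Ring, jar and pestle | within 1 mm of where they started |
| Gripper | open and clear of everything |

**Checks that disagreed:**
- **Bay position:** the two cameras placed the bay's centre about 3 mm apart along x. The force rise at the fence fits the crate being home.
- **Edge fit:** one fit of the plinth's front edge gave wrong angles near the end because the view was blocked. I used the bar and plinth outlines instead.

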